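# Load the reagent bottles for the run

### The job

Load the four slim reagent bottles for the run: stand each one upright inside the holder of its cap's colour, one after another in the order the run uses them: red, yellow, green, then blue. Set each down gently, without dropping it or tipping it over, and let go of it before going on to the next; bottles already loaded stay in their holders. Leave the two wide jars where they stand.

Things in the scene. Friction and masses are not known exactly. Their poses are not given: they have to be found in the camera images.
- red_bottle_mid (a point): Slim white round reagent bottle with a red cap and a red band low on its body; loose, standing upright. 38 mm in diameter up to 50 mm height (smooth straight side, grip it there), then a narrower neck and a 27 mm cap, 72 mm tall in all; 60 to 130 g. The point is its centre: on its axis, half-way up, 36 mm above its underside; z up along its axis.
- yellow_bottle_mid (a point): Slim white round reagent bottle with a yellow cap and a yellow band low on its body; loose, standing upright. 38 mm in diameter up to 50 mm height (smooth straight side, grip it there), then a narrower neck and a 27 mm cap, 72 mm tall in all; 60 to 130 g. The point is its centre: on its axis, half-way up, 36 mm above its underside; z up along its axis.
- green_bottle_mid (a point): Slim white round reagent bottle with a green cap and a green band low on its body; loose, standing upright. 38 mm in diameter up to 50 mm height (smooth straight side, grip it there), then a narrower neck and a 27 mm cap, 72 mm tall in all; 60 to 130 g. The point is its centre: on its axis, half-way up, 36 mm above its underside; z up along its axis.
- blue_bottle_mid (a point): Slim white round reagent bottle with a blue cap and a blue band low on its body; loose, standing upright. 38 mm in diameter up to 50 mm height (smooth straight side, grip it there), then a narrower neck and a 27 mm cap, 72 mm tall in all; 60 to 130 g. The point is its centre: on its axis, half-way up, 36 mm above its underside; z up along its axis.
- red_holder_seat (a point): Red round bottle holder fixed to the bench: a shallow open ring-walled dish with a grey inner floor, 76 mm outside diameter, 60 mm inside diameter, 16 mm tall; wall top 10 mm above the inner floor. The point is the centre of the inner floor, on which a bottle stands, 6 mm above the bench; z up. A bottle standing there has its centre 36 mm above this point.
- yellow_holder_seat (a point): Yellow round bottle holder fixed to the bench: a shallow open ring-walled dish with a grey inner floor, 76 mm outside diameter, 60 mm inside diameter, 16 mm tall; wall top 10 mm above the inner floor. The point is the centre of the inner floor, on which a bottle stands, 6 mm above the bench; z up. A bottle standing there has its centre 36 mm above this point.
- green_holder_seat (a point): Green round bottle holder fixed to the bench: a shallow open ring-walled dish with a grey inner floor, 76 mm outside diameter, 60 mm inside diameter, 16 mm tall; wall top 10 mm above the inner floor. The point is the centre of the inner floor, on which a bottle stands, 6 mm above the bench; z up. A bottle standing there has its centre 36 mm above this point.
- blue_holder_seat (a point): Blue round bottle holder fixed to the bench: a shallow open ring-walled dish with a grey inner floor, 76 mm outside diameter, 60 mm inside diameter, 16 mm tall; wall top 10 mm above the inner floor. The point is the centre of the inner floor, on which a bottle stands, 6 mm above the bench; z up. A bottle standing there has its centre 36 mm above this point.
- red_jar_mid (a point): Wide squat white jar with a red lid as wide as the jar; loose, standing among the bottles, not to be moved. 60 mm in diameter, 44 mm tall, about 180 g. The point is its centre, half-way up, 22 mm above the bench; z up.
- green_jar_mid (a point): Wide squat white jar with a green lid as wide as the jar; loose, standing among the bottles, not to be moved. 60 mm in diameter, 44 mm tall, about 180 g. The point is its centre, half-way up, 22 mm above the bench; z up.
Things that resemble listed ones, but are neither listed nor needed, are in the scene too. Leave any purple look-alike of the part that bears green_bottle_mid alone.

How it is judged (in metres and radians):
On the way, in this order (a step that is already met when the one before it is completed fails the run):
1. the red bottle stands released in the red holder (horizontal distance between red_bottle_mid and red_holder_seat below 0.013 m and z of red_bottle_mid in the frame of red_holder_seat between 0.032 and 0.04 m and angle between red_bottle_mid's own z axis and vertical below 0.1 rad and contact force between the fingers and red_bottle below 0.05 N and linear speed of red_bottle below 0.02 m/s), for 0.2 s.
2. the yellow bottle stands released in the yellow holder, those before it still in theirs (horizontal distance between red_bottle_mid and red_holder_seat below 0.013 m and z of red_bottle_mid in the frame of red_holder_seat between 0.032 and 0.04 m and angle between each of red_bottle_mid, yellow_bottle_mid's own z axis and vertical below 0.1 rad and horizontal distance between yellow_bottle_mid and yellow_holder_seat below 0.013 m and z of yellow_bottle_mid in the frame of yellow_holder_seat between 0.032 and 0.04 m and contact force between the fingers and yellow_bottle below 0.05 N and linear speed of yellow_bottle below 0.02 m/s), for 0.2 s.
3. the green bottle stands released in the green holder, those before it still in theirs (horizontal distance between red_bottle_mid and red_holder_seat below 0.013 m and z of red_bottle_mid in the frame of red_holder_seat between 0.032 and 0.04 m and angle between each of red_bottle_mid, yellow_bottle_mid, green_bottle_mid's own z axis and vertical below 0.1 rad and horizontal distance between yellow_bottle_mid and yellow_holder_seat below 0.013 m and z of yellow_bottle_mid in the frame of yellow_holder_seat between 0.032 and 0.04 m and horizontal distance between green_bottle_mid and green_holder_seat below 0.013 m and z of green_bottle_mid in the frame of green_holder_seat between 0.032 and 0.04 m and contact force between the fingers and green_bottle below 0.05 N and linear speed of green_bottle below 0.02 m/s), for 0.2 s.
4. the blue bottle stands released in the blue holder, those before it still in theirs (horizontal distance between red_bottle_mid and red_holder_seat below 0.013 m and z of red_bottle_mid in the frame of red_holder_seat between 0.032 and 0.04 m and angle between each of red_bottle_mid, yellow_bottle_mid, green_bottle_mid, blue_bottle_mid's own z axis and vertical below 0.1 rad and horizontal distance between yellow_bottle_mid and yellow_holder_seat below 0.013 m and z of yellow_bottle_mid in the frame of yellow_holder_seat between 0.032 and 0.04 m and horizontal distance between green_bottle_mid and green_holder_seat below 0.013 m and z of green_bottle_mid in the frame of green_holder_seat between 0.032 and 0.04 m and horizontal distance between blue_bottle_mid and blue_holder_seat below 0.013 m and z of blue_bottle_mid in the frame of blue_holder_seat between 0.032 and 0.04 m and contact force between the fingers and blue_bottle below 0.05 N and linear speed of blue_bottle below 0.02 m/s), for 0.2 s.
At the end, for the whole second after the job is handed in: All four bottles stand released and at rest in the holder of their own colour: axis within 13 mm of the holder's centre, standing on its inner floor (bottle centre 32 to 40 mm above it), within 0.1 rad of upright; both wide jars within 20 mm of where they were (all of step 4 and contact force between the fingers and red_bottle below 0.05 N and linear speed of each of red_bottle, yellow_bottle, green_bottle below 0.02 m/s and contact force between the fingers and yellow_bottle below 0.05 N and contact force between the fingers and green_bottle below 0.05 N and distance of each of red_jar_mid, green_jar_mid from where it was at the start of the episode below 0.02 m); the robot touches nothing.
It fails at once if a wide jar is disturbed (moved more than 20 mm or tipped) (distance of any of red_jar_mid, green_jar_mid from where it was at the start of the episode above 0.02 m or angle between any of red_jar_mid, green_jar_mid's own z axis and vertical above 0.3 rad).
It fails at once if a bottle is tipped over (more than 45 degrees) (angle between any of red_bottle_mid, yellow_bottle_mid, green_bottle_mid, blue_bottle_mid's own z axis and vertical above 0.785 rad).
It fails at once if a bottle is dropped into its holder (arrives at more than 0.7 m/s) ((horizontal distance between red_bottle_mid and red_holder_seat below 0.03 m and z of red_bottle_mid in the frame of red_holder_seat below 0.06 m and linear speed of red_bottle above 0.7 m/s) or (horizontal distance between yellow_bottle_mid and yellow_holder_seat below 0.03 m and z of yellow_bottle_mid in the frame of yellow_holder_seat below 0.06 m and linear speed of yellow_bottle above 0.7 m/s) or (horizontal distance between green_bottle_mid and green_holder_seat below 0.03 m and z of green_bottle_mid in the frame of green_holder_seat below 0.06 m and linear speed of green_bottle above 0.7 m/s) or (horizontal distance between blue_bottle_mid and blue_holder_seat below 0.03 m and z of blue_bottle_mid in the frame of blue_holder_seat below 0.06 m and linear speed of blue_bottle above 0.7 m/s)).
It also fails if it takes over 96 s, if anything falls off the work surface, if the arm or the gripper's body presses on something with over 40 N, if the wrist force passes 120 N, or if a joint passes its speed limit or range.

### The arm

A 6-joint arm with a two-finger parallel gripper is mounted at the origin on the work surface. World frame = base frame: x ahead of the robot, y to its left, z up, the work surface at z = 0. Lengths are in mm, angles in rad, forces in N, time in s.
With the tool pointing down it reaches from about 400 to 925 mm from the base axis. Payload 12.5 kg.
Tool frame: the origin (TCP) lies on the front face of the gripper's body, between the roots of the fingers; the fingertips stand 78 mm ahead of it and the grasp point (between the pads) lies 59 mm ahead of it (env.nose_length is the distance from the TCP to the fingertips, in mm); z points along the fingers, y is the line along which they close (so a half turn about z gives the same grasp; the last joint's range is limited). The gripper opens to 95 mm and grips with 3 to 60 N. Pads are 20 mm wide; open, the fingers measure 119 mm over their backs; the gripper's body (75 mm by 180 mm) begins 59 mm behind the grasp point.
Start: joints at [1.185, 0.491, 1.559, -0, 1.092, -0.106], TCP at [172.582, 600.711, 292.261] pointing down, gripper open.
Joint ranges: [-3.1, 3.1], [-0.84, 2.19], [0.05, 2.79], [-1.13, 4.28], [0.06, 2.93], [-2.69, 2.69]. Speed limits (rad/s): [2.22, 2.22, 2.79, 3.14, 3.14, 3.14].

### API

Orientations are given as [roll, pitch, yaw] about the fixed x, y, z axes, in that order (R = Rz(yaw) Ry(pitch) Rx(roll)).
In Python, from cell import env gives the robot as it stands.
- The arm moves only by the tool jog_arm, never from a script. Its argument "motion" is a list of rows, each a list of 7 numbers: the turn, a rotation vector about the tool's x, y, z in degrees, then the shift along the tool's x, y, z in mm, then the finger opening in mm, from 0 to 95.1. In form: [[wx, wy, wz, x, y, z, hand], ...]. A call has 1 to 10 rows; each row shifts and turns the commanded pose from where the row before left it, along the tool's axes as they then stand; what a row does not reach is not made up. A row lasts 1/8 s, in which the tool goes at most 62.5 mm and 10.7 degrees, less where a joint would pass 70% of its speed; a pose out of reach is approached as far as the arm can. A call is refused whole if a number of a shift passes 62.5 or a number of a turn 10.7, either way. A call with a gripper value outside its range is refused whole. The fingers move at their own pace and stop on an object; the grip force is fixed at half the most. Time passes only in rows, so rows that do not move let the fingers close. It gives the time, the measured TCP pose, the force, the opening and the grip force at its end, in the units of the state.
- env.state(): the state, without advancing time (a new reading comes with each control period).
- env.read_camera(name): name is "side" or "top"; returns a dict with "color" (384x512x3 uint8, red, green, blue), "z_map" (384x512 float32, mm along the optical axis (not along the pixel's ray), 0 where there is no reading), "camera_matrix" (3x3 intrinsics, pixels), "k1" (the pictures are not rectified: a ray, as slopes to the right and down, at radius r is drawn at 1 + k1 r^2 times it, then the intrinsics apply), "world_to_cam" (4x4, takes a point from world to camera coordinates). Camera axes: x right, y up, looking along -z (the intrinsics and any distortion apply to the point x, -y, -z); pixel columns grow to the right and rows downward; lengths in mm; the calibration is good to about 2 mm. A picture is of the moment at which its call begins.
- env.job_done(): hands the job in; it is judged then, once.
Trained networks look in the newest picture that a camera, given by its name, has taken for a name from the list of things; names that differ only in an ending like _2 or _b are one class to them, and where a whole thing is asked for, a point or a joint stands for the part that bears it (a point fixed in the world has none). Each returns a list of dicts, best first, with "score" (0 to 1); they miss things now and then, are a little off and sometimes report something else, mostly with a low value. They report only what shows in the picture. A call takes as long as a camera call. They do not tell look-alikes from the thing itself.
- env.recognise(camera, thing): "location" ([column, row] in pixels, amid what is visible of it).
The state is a dict: "t": time; "joints": joint angles; "qvel": joint speeds; "tau": joint torques, N m; "eef_pos": TCP position; "tcp_rot": TCP orientation; "ft_force": force on the tool from outside, world axes, zero at the start; "moment": the same for the moment, N m; "opening": opening from 0.0 (shut) to 1.0 (fully open); "grip_force": force on a finger pad.
Only numpy, scipy, OpenCV 4.12 (cv2) and the standard library are available. Lean on these libraries where they do the work, as an engineer would, in place of code of your own. Each camera call takes 0.05 s, during which the arm holds its last target. There are 200 camera calls.

## Working session

There is one attempt and no reset: what is moved stays moved. The work goes in short steps, Python scripts to look and compute and a tool call to move; the robot and the scene stay as the last step left them, time stands still between calls to the robot, and variables do not carry over. Pictures are saved under pics/ and viewed, at most 14 in all, crops included, and the job is handed in when it is done.

Besides the shell and the picture viewer there is one more tool, called after ">>>" as a command line: name --pt "numbers of a row" for each row, then --argument value for the rest. jog_arm: Moves the arm, as the interface text tells. Its arguments: {"type":"object","properties":{"motion":{"type":"array"}},"required":["motion"]}

```bash
mkdir -p pics; cat > h.py <<'E'
import numpy as np, cv2
from cell import env
def grab(n):
    return env.read_camera(n)
def ray(c,px):
    K=c["camera_matrix"]
    d=np.array([c["k1"],0,0,0,0],float)
    # radial model: undistort
    p=cv2.undistortPoints(np.array([[px]],float),K,d)[0,0]
    return p
def pt_depth(c,px,dz=None):
    x,y=ray(c,px); z=c["z_map"][int(round(px[1])),int(round(px[0]))] if dz is None else dz
    M=np.linalg.inv(c["world_to_cam"])
    return (M@np.array([x*z,-y*z,-z,1]))[:3]
def pt_plane(c,px,h):
    x,y=ray(c,px); M=np.linalg.inv(c["world_to_cam"])
    o=M[:3,3]; d=M[:3,:3]@np.array([x,-y,-1]); return o+d*(h-o[2])/d[2]
def cloud(c):
    H,W=c["z_map"].shape
    u,v=np.meshgrid(np.arange(W),np.arange(H))
    p=cv2.undistortPoints(np.stack([u,v],-1).reshape(-1,1,2).astype(float),c["camera_matrix"],np.array([c["k1"],0,0,0,0],float))[:,0]
    z=c["z_map"].reshape(-1)
    P=np.stack([p[:,0]*z,-p[:,1]*z,-z,np.ones_like(z)],-1)@np.linalg.inv(c["world_to_cam"]).T
    return P[:,:3].reshape(H,W,3)
E
python3 - <<'E'
from h import *
for n in("top","side"):
    c=grab(n); cv2.imwrite(f"pics/{n}0.png",c["color"][:,:,::-1])
    print(n,np.round(np.linalg.inv(c["world_to_cam"]),2).tolist(),c["camera_matrix"].tolist(),c["k1"])
    for col in "red yellow green blue".split():
        for t in("bottle_mid","holder_seat","jar_mid"):
            if t=="jar_mid" and col in("yellow","blue"):continue
            r=env.recognise(n,f"{col}_{t}")
            print(col,t,[(np.round(q["location"]).tolist(),round(q["score"],2),np.round(pt_depth(c,q["location"])).tolist()) for q in r[:3]])
s=env.state();print(s)
E
```

```text
top [[0.03, 0.99, -0.12, 387.87], [-1.0, 0.03, 0.0, -12.97], [0.0, 0.12, 0.99, 1105.7], [0.0, 0.0, 0.0, 1.0]] [[346.41687566819337, 0.0, 256.0103993339908], [0.0, 346.41687566819337, 191.56830784518638], [0.0, 0.0, 1.0]] -0.04271072403433136
red bottle_mid [([235.0, 208.0], 0.5, [463.0, 49.0, 71.0])]
red holder_seat [([284.0, 154.0], 0.98, [645.0, -102.0, 6.0])]
red jar_mid [([127.0, 208.0], 0.7, [452.0, 382.0, 42.0]), ([282.0, 153.0], 0.52, [649.0, -94.0, 7.0])]
yellow bottle_mid [([330.0, 208.0], 0.66, [471.0, -238.0, 72.0]), ([128.0, 208.0], 0.27, [453.0, 379.0, 44.0])]
yellow holder_seat [([331.0, 158.0], 0.68, [638.0, -253.0, 7.0])]
green bottle_mid [([378.0, 250.0], 0.74, [348.0, -383.0, 60.0]), ([366.0, 225.0], 0.73, [423.0, -351.0, 51.0]), ([379.0, 198.0], 0.5, [508.0, -393.0, 55.0])]
green holder_seat [([231.0, 164.0], 0.68, [608.0, 71.0, 5.0])]
green jar_mid [([176.0, 210.0], 0.74, [453.0, 230.0, 44.0])]
blue bottle_mid [([277.0, 208.0], 0.44, [464.0, -78.0, 75.0])]
blue holder_seat [([171.0, 152.0], 0.66, [644.0, 268.0, 6.0])]
side [[1.0, 0.04, -0.08, 427.04], [-0.09, 0.66
[... 1075 characters left out ...]
1.0], 0.74, [628.0, 272.0, 8.0])]
{'t': 1.1, 'joints': array([ 1.18540404e+00,  4.90897203e-01,  1.55892219e+00,  1.48073183e-05,
        1.09170389e+00, -1.05623880e-01]), 'qvel': array([ 0.00059155, -0.00060004, -0.00076164, -0.00151186, -0.0012651 ,
       -0.00113911]), 'tau': array([-1.70655429e-03, -6.12492371e+01, -2.58434397e+01,  6.92875148e-02,
        4.46730782e-02, -1.64679244e-05]), 'eef_pos': array([172.57328859, 600.70270021, 292.25502708]), 'tcp_rot': array([ 3.14152229e+00, -5.75445587e-06,  2.86181742e+00]), 'ft_force': array([-0.12576809,  0.67532624,  0.31248493]), 'moment': array([-0.03728286,  0.02434584,  0.03391168]), 'grip_force': 0.0, 'opening': 1.0020541717641565}
```

View both.

View pics/top0.png

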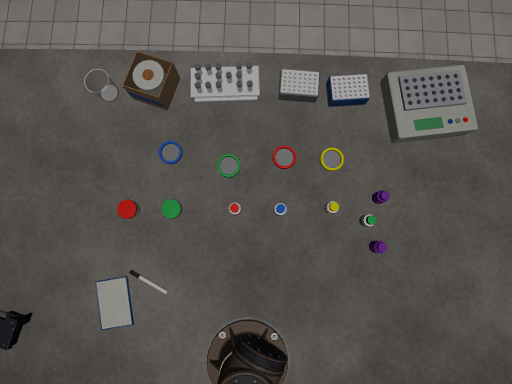

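View pics/side0.png

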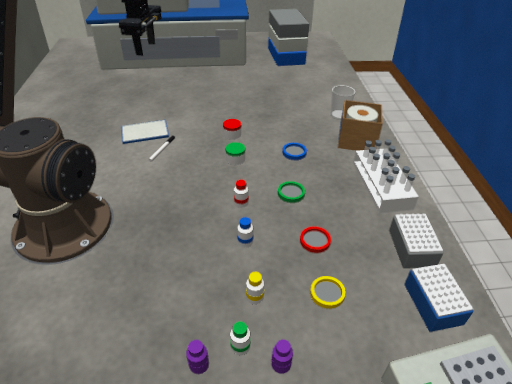

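Top view: bottles red (235,208), blue (280,209), yellow (333,207), green (370,220) between purple look-alikes (382,197) and (378,247); holders blue (171,152), green (229,166), red (284,157), yellow (332,159); jars (127,209), (171,209). The side view agrees.

```bash
cat > m.py <<'E'
from h import *
H={"red":0,"yellow":30,"green":67,"blue":110,"purple":138}
def mask(c,col):
    hsv=cv2.cvtColor(c["color"],cv2.COLOR_RGB2HSV).astype(int)
    dh=np.abs((hsv[...,0]-H[col]+90)%180-90)
    return (dh<10)&(hsv[...,1]>110)&(hsv[...,2]>50)
def near(P,x,y,r): return np.hypot(P[...,0]-x,P[...,1]-y)<r
def plane_cloud(c,h):
    Hh,W=c["z_map"].shape;u,v=np.meshgrid(np.arange(W),np.arange(Hh))
    p=cv2.undistortPoints(np.stack([u,v],-1).reshape(-1,1,2).astype(float),c["camera_matrix"],np.array([c["k1"],0,0,0,0],float))[:,0]
    M=np.linalg.inv(c["world_to_cam"]);d=np.c_[p[:,0],-p[:,1],-np.ones(len(p))]@M[:3,:3].T
    o=M[:3,3];return (o+d*((h-o[2])/d[:,2])[:,None]).reshape(Hh,W,3)
def cap(c,col,x,y):
    C=cloud(c);m=mask(c,col)&near(C,x,y,40)&(np.abs(C[...,2]-72)<6)
    return plane_cloud(c,72)[m].mean(0)[:2],int(m.sum())
def ring(c,col,x,y):
    P=plane_cloud(c,16);m=mask(c,col)&near(P,x,y,60)
    q=P[m][:,:2]; (cx,cy),r=cv2.minEnclosingCircle(q.astype(np.float32).reshape(-1,1,2))
    return np.array([cx,cy]),r,q.mean(0)
E
python3 - <<'E'
from m import *
B=dict(red=(463,45),yellow=(470,-245),green=(430,-360),blue=(463,-85))
S=dict(red=(645,-98),yellow=(638,-250),green=(607,75),blue=(640,268))
for n in("top","side"):
    c=grab(n)
    for k in B:
        try:
            a=cap(c,k,*B[k]);r=ring(c,k,*S[k]);print(n,k,np.round(a[0],1),a[1],"ring",np.round(r[0],1),round(r[1],1),np.round(r[2],1))
        except Exception as e: print(n,k,e)
    for xy in((508,-400),(350,-390)):
        a=cap(c,"purple",*xy);print("purple",np.round(a[0],1),a[1])
E
```

```text
top red [463.2  50.5] 55 ring [636.  -99.9] 38.8 [ 636.7 -100. ]
top yellow [ 476.3 -247.5] 62 ring [ 633.9 -252.1] 39.1 [ 634.4 -252.3]
top green [ 439.2 -361.3] 57 ring [602.7  77.7] 38.1 [603.6  78.6]
top blue [465.9 -87.6] 58 ring [640.3 267.1] 38.8 [639.9 267. ]
purple [ 514.2 -403.4] 59
purple [ 358.4 -392.5] 66
side red [463.4  50.2] 70 ring [ 634.8 -102.4] 43.7 [ 634.3 -104.3]
side yellow [ 476.1 -247.2] 133 ring [ 632.6 -254.8] 42.6 [ 631.9 -256.6]
side green [ 438.6 -360.4] 168 ring [600.3  76.5] 43.7 [600.9  73.6]
side blue [465.5 -87.9] 88 ring [638.4 264.9] 46.1 [639.9 261.5]
purple [ 513.1 -403.3] 167
purple [ 358.8 -392.3] 192
```

>>> jog_arm --pt "0 0 -8 0 0 0 95" --pt "0 0 -8 0 0 0 95" --pt "0 0 0 -36 -40 11 95" --pt "0 0 0 -36 -40 11 95" --pt "0 0 0 -36 -60 11 95" --pt "0 0 0 -36 -60 11 95" --pt "0 0 0 -36 -60 11 95" --pt "0 0 0 -36 -60 11 95" --pt "0 0 0 -36 -60 11 95" --pt "0 0 0 -36 -60 11 95"

```text
t: 2.45
eef_pos: [435.9, 201.1, 212.0]
tcp_rot: [3.141, 0.001, 3.141]
ft_force: [0.3, -0.0, -0.7]
opening: 1.001
grip_force: 0.0
```

>>> jog_arm --pt "0 0 0 0 -40 0 95" --pt "0 0 0 0 -40 0 95" --pt "0 0 0 0 0 0 95" --pt "0 0 0 0 0 0 95"

```text
t: 2.95
eef_pos: [435.1, 123.2, 212.1]
tcp_rot: [3.141, 0.001, 3.141]
ft_force: [0.4, 0.6, 0.4]
opening: 1.002
grip_force: 0.0
```

>>> jog_arm --pt "0 0 0 -14 -36.4 9 95" --pt "0 0 0 -14.2 -36.4 10 95" --pt "0 0 0 0 0 0 95" --pt "0 0 0 0 0 35 95" --pt "0 0 0 0 0 35 95" --pt "0 0 0 0 0 30 95" --pt "0 0 0 0 0 0 95"

```text
t: 3.82
eef_pos: [462.4, 51.4, 91.8]
tcp_rot: [3.141, -0.003, -3.141]
ft_force: [0.4, -0.3, 0.5]
opening: 1.0
grip_force: 0.0
```

>>> jog_arm --pt "0 0 0 0 0 0 30" --pt "0 0 0 0 0 0 30" --pt "0 0 0 0 0 0 30" --pt "0 0 0 0 0 0 30" --pt "0 0 0 0 0 0 30" --pt "0 0 0 0 0 0 30"

```text
t: 4.58
eef_pos: [463.1, 50.1, 93.0]
tcp_rot: [3.141, 0.0, 3.141]
ft_force: [-0.5, 1.5, 1.7]
opening: 0.424
grip_force: 0.5
```

>>> jog_arm --pt "0 0 0 0 0 0 30" --pt "0 0 0 0 0 0 30" --pt "0 0 0 0 0 -20 30" --pt "0 0 0 0 0 -40 30" --pt "0 0 0 0 0 -40 30" --pt "0 0 0 0 0 0 30"

```text
t: 5.32
eef_pos: [463.7, 50.1, 195.1]
tcp_rot: [-3.141, 0.005, 3.141]
ft_force: [1.3, 0.4, -1.0]
opening: 0.392
grip_force: 30.0
```

>>> jog_arm --pt "0 0 0 -20 -20 0 30" --pt "0 0 0 -40 -40 0 30" --pt "0 0 0 -50 -40 0 30" --pt "0 0 0 -43 -30 0 30" --pt "0 0 0 -20 -20 0 30" --pt "0 0 0 0 0 0 30" --pt "0 0 0 0 0 0 30"

```text
t: 6.2
eef_pos: [634.0, -98.5, 191.7]
tcp_rot: [3.141, -0.002, 3.141]
ft_force: [-0.7, 0.6, -2.0]
opening: 0.394
grip_force: 30.0
```

>>> jog_arm --pt "0 0 0 0 0 30 30" --pt "0 0 0 0 0 30 30" --pt "0 0 0 0 0 20 30" --pt "0 0 0 0 0 7 30" --pt "0 0 0 0 0 0 30" --pt "0 0 0 0 0 0 30"

```text
t: 6.95
eef_pos: [635.1, -99.0, 106.9]
tcp_rot: [-3.141, 0.001, 3.141]
ft_force: [-0.2, 0.5, -0.7]
opening: 0.397
grip_force: 30.0
```

```bash
python3 - <<'E'
from m import *
c=grab("side");cv2.imwrite("pics/s1.png",cv2.resize(c["color"][150:290,230:400,::-1],None,fx=4,fy=4))
s=env.state();print(s["eef_pos"],s["ft_force"],s["tcp_rot"])
E
```

```text
[635.09873737 -99.08510121 106.92864472] [-0.52807816  0.73334885  0.03046158] [-3.14132080e+00  1.40082963e-03  3.14107127e+00]
```

View pics/s1.png

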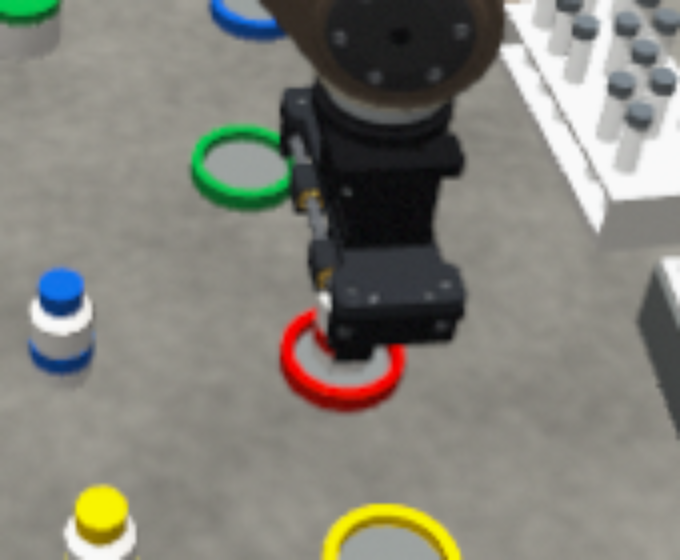

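The finger hides the bottle, which hangs over the red ring (340,355). I'll lower it, release it and retreat.

>>> jog_arm --pt "0 0 0 -1 -1 4 30" --pt "0 0 0 0 0 3 30" --pt "0 0 0 0 0 0 30" --pt "0 0 0 0 0 0 30"

```text
t: 7.5
eef_pos: [635.9, -100.1, 99.1]
tcp_rot: [-3.142, 0.0, 3.141]
ft_force: [-0.6, -0.1, 1.4]
opening: 0.394
grip_force: 30.0
```

>>> jog_arm --pt "0 0 0 0 0 0 70" --pt "0 0 0 0 0 0 70" --pt "0 0 0 0 0 0 70" --pt "0 0 0 0 0 0 70" --pt "0 0 0 0 0 -10 70" --pt "0 0 0 0 0 -40 80" --pt "0 0 0 0 0 -50 95" --pt "0 0 0 0 0 0 95"

```text
t: 8.5
eef_pos: [636.9, -100.3, 203.5]
tcp_rot: [-3.14, 0.007, 3.141]
ft_force: [0.3, -0.2, 0.3]
opening: 0.979
grip_force: 0.0
```

>>> jog_arm --pt "0 0 0 40 -37 0 95" --pt "0 0 0 40 -37 0 95" --pt "0 0 0 40 -37 0 95" --pt "0 0 0 40 -36 0 95" --pt "0 0 0 0 0 0 95" --pt "0 0 0 0 0 0 95"

```text
t: 9.25
eef_pos: [475.9, -246.8, 198.8]
tcp_rot: [3.141, 0.0, 3.14]
ft_force: [-0.2, 0.5, 0.5]
opening: 0.997
grip_force: 0.0
```

```bash
python3 - <<'E'
from m import *
s=env.state();print(s["eef_pos"])
for n in ("top","side"):
    c=grab(n);
    for k,p in dict(red=(636,-100),yellow=(476,-247)).items():
        C=cloud(c);m=mask(c,k)&near(C,*p,40)&(C[...,2]>60)&(C[...,2]<95);print(n,k,m.sum(),C[m].mean(0)[2],plane_cloud(c,78 if k=="red" else 72)[m].mean(0))
E
```

```text
[ 475.93167907 -246.84972925  198.81128376]
top red 60 78.00735431064676 [ 635.24794495 -100.11826037   78.        ]
top yellow 0 nan [nan nan nan]
side red 110 76.71784665775998 [ 634.63352404 -104.16371434   78.        ]
side yellow 52 68.590664651803 [ 470.95863467 -254.59977341   72.        ]<stdin>:6: RuntimeWarning: Mean of empty slice.
  ret = um.true_divide(
```

Red is seated (635,-100). Next is yellow.

>>> jog_arm --pt "0 0 0 0 -0.5 40 95" --pt "0 0 0 0 0 40 95" --pt "0 0 0 0 0 26 95" --pt "0 0 0 0 0 0 95" --pt "0 0 0 0 0 0 95"

```text
t: 9.98
eef_pos: [476.4, -247.1, 93.7]
tcp_rot: [-3.141, 0.001, -3.141]
ft_force: [-0.6, 0.1, 0.0]
opening: 0.998
grip_force: 0.0
```

>>> jog_arm --pt "0 0 0 0 0 0 30" --pt "0 0 0 0 0 0 30" --pt "0 0 0 0 0 0 30" --pt "0 0 0 0 0 0 30" --pt "0 0 0 0 0 0 30" --pt "0 0 0 0 0 0 30" --pt "0 0 0 0 0 0 30" --pt "0 0 0 0 0 0 30"

```text
t: 10.98
eef_pos: [475.7, -247.4, 92.9]
tcp_rot: [3.141, -0.0, 3.141]
ft_force: [-0.1, 0.6, -0.8]
opening: 0.392
grip_force: 30.0
```

>>> jog_arm --pt "0 0 0 0 0 -20 30" --pt "0 0 0 0 0 -40 30" --pt "0 0 0 0 0 -40 30" --pt "0 0 0 0 0 0 30" --pt "0 0 0 0 0 0 30"

```text
t: 11.6
eef_pos: [475.4, -247.3, 192.5]
tcp_rot: [3.141, -0.0, 3.141]
ft_force: [-0.5, -0.0, -0.5]
opening: 0.393
grip_force: 30.0
```

>>> jog_arm --pt "0 0 0 -20 -5 0 30" --pt "0 0 0 -40 0 0 30" --pt "0 0 0 -45 0 0 30" --pt "0 0 0 -38 0 0 30" --pt "0 0 0 -15 0 0 30" --pt "0 0 0 0 0 0 30" --pt "0 0 0 0 0 30 30" --pt "0 0 0 0 0 30 30" --pt "0 0 0 0 0 20 30" --pt "0 0 0 0 0 5 30"

```text
t: 12.85
eef_pos: [632.9, -252.5, 106.5]
tcp_rot: [3.14, -0.002, 3.141]
ft_force: [0.7, -0.4, -0.1]
opening: 0.393
grip_force: 30.0
```

>>> jog_arm --pt "0 0 0 0 0 0 30" --pt "0 0 0 0 0 0 30" --pt "0 0 0 0 0 0 30"

```text
t: 13.22
eef_pos: [634.0, -252.6, 108.9]
tcp_rot: [-3.141, 0.001, 3.141]
ft_force: [-0.8, 0.1, -0.3]
opening: 0.391
grip_force: 30.0
```

>>> jog_arm --pt "0 0 0 0 0 4 30" --pt "0 0 0 0 0 4 30" --pt "0 0 0 0 0 1.5 30" --pt "0 0 0 0 0 0 30" --pt "0 0 0 0 0 0 30"

```text
t: 13.85
eef_pos: [633.6, -252.4, 99.0]
tcp_rot: [3.141, -0.0, 3.141]
ft_force: [-2.4, 1.1, 5.6]
opening: 0.391
grip_force: 30.0
```

>>> jog_arm --pt "0 0 0 0 0 0 70" --pt "0 0 0 0 0 0 70" --pt "0 0 0 0 0 0 70" --pt "0 0 0 0 0 0 70" --pt "0 0 0 0 0 -10 70" --pt "0 0 0 0 0 -40 80" --pt "0 0 0 0 0 -50 95" --pt "0 0 0 0 0 0 95" --pt "0 0 0 0 0 0 95"

```text
t: 14.98
eef_pos: [633.5, -252.4, 198.6]
tcp_rot: [3.142, 0.0, 3.141]
ft_force: [0.1, 0.2, -0.5]
opening: 0.994
grip_force: 0.0
```

>>> jog_arm --pt "0 0 0 39 -21.5 0 95" --pt "0 0 0 39 -22 0 95" --pt "0 0 0 39 -22 0 95" --pt "0 0 0 39 -22 0 95" --pt "0 0 0 39 -21 0 95" --pt "0 0 0 0 0 0 95" --pt "0 0 0 0 0 0 95" --pt "0 0 0 0 0 0 95"

```text
t: 15.98
eef_pos: [439.4, -360.4, 198.0]
tcp_rot: [3.141, -0.0, -3.141]
ft_force: [-0.1, -0.2, 0.3]
opening: 1.0
grip_force: 0.0
```

```bash
python3 - <<'E'
from m import *
s=env.state();print(s["eef_pos"])
c=grab("top")
for k,p in dict(red=(636,-100),yellow=(634,-252)).items():
        C=cloud(c);m=mask(c,k)&near(C,*p,40)&(C[...,2]>60)&(C[...,2]<95);print(k,m.sum(),C[m].mean(0)[2],plane_cloud(c,78)[m].mean(0))
c=grab("side");print(cap(c,"green",439,-361),cap(c,"purple",514,-403),cap(c,"purple",358,-392))
E
```

```text
[ 439.36691098 -360.39931012  198.01855169]
red 61 78.41927620101329 [635.45491748 -99.77250346  78.        ]
yellow 64 77.84897717488592 [ 633.34161827 -252.18539847   78.        ]
(array([ 428.06524209, -369.44164511]), 1) (array([ 513.07697033, -403.26159168]), 165) (array([ 358.7356034 , -392.17187722]), 188)
```

Red and yellow are both seated and the purples haven't moved. Next is green.

>>> jog_arm --pt "0 0 0 0.5 -0.5 40 95" --pt "0 0 0 0 0 40 95" --pt "0 0 0 0 0 25 95" --pt "0 0 0 0 0 0 95" --pt "0 0 0 0 0 0 95"

```text
t: 16.7
eef_pos: [438.7, -361.5, 94.3]
tcp_rot: [-3.141, 0.001, 3.142]
ft_force: [0.8, 0.4, 0.4]
opening: 1.004
grip_force: 0.0
```

>>> jog_arm --pt "0 0 0 0 0 0 30" --pt "0 0 0 0 0 0 30" --pt "0 0 0 0 0 0 30" --pt "0 0 0 0 0 0 30" --pt "0 0 0 0 0 0 30" --pt "0 0 0 0 0 0 30" --pt "0 0 0 0 0 0 30" --pt "0 0 0 0 0 0 30"

```text
t: 17.7
eef_pos: [438.1, -361.3, 93.4]
tcp_rot: [3.141, -0.0, 3.141]
ft_force: [0.0, 0.6, 0.1]
opening: 0.393
grip_force: 30.0
```

>>> jog_arm --pt "0 0 0 0 0 -20 30" --pt "0 0 0 0 0 -40 30" --pt "0 0 0 0 0 -50 30" --pt "0 0 0 0 0 0 30" --pt "0 0 0 0 0 0 30"

```text
t: 18.32
eef_pos: [437.9, -361.2, 202.9]
tcp_rot: [3.141, -0.0, 3.141]
ft_force: [-0.1, 0.2, -0.9]
opening: 0.391
grip_force: 30.0
```

>>> jog_arm --pt "0 0 0 -9 25 0 30" --pt "0 0 0 -18 45 0 30" --pt "0 0 0 -20 50 0 30" --pt "0 0 0 -20 50 0 30" --pt "0 0 0 -20 55 0 30" --pt "0 0 0 -20 55 0 30" --pt "0 0 0 -20 55 0 30" --pt "0 0 0 -20 50 0 30" --pt "0 0 0 -12 35 0 30" --pt "0 0 0 -6 19 0 30"

```text
t: 19.58
eef_pos: [603.3, 79.1, 201.8]
tcp_rot: [-3.142, -0.003, -3.14]
ft_force: [-0.8, 0.0, -1.4]
opening: 0.396
grip_force: 30.0
```

>>> jog_arm --pt "0 0 0 0 0 0 30" --pt "0 0 0 0 0 0 30" --pt "0 0 0 0 0 0 30"

```text
t: 19.95
eef_pos: [603.2, 76.3, 203.4]
tcp_rot: [3.142, -0.0, 3.14]
ft_force: [0.1, -0.3, -0.2]
opening: 0.393
grip_force: 30.0
```

Lower to about 99.5.

>>> jog_arm --pt "0 0 0 0 1 30 30" --pt "0 0 0 0 0 35 30" --pt "0 0 0 0 0 23 30" --pt "0 0 0 0 0 6 30" --pt "0 0 0 0 0 0 30" --pt "0 0 0 0 0 0 30" --pt "0 0 0 0 0 4 30" --pt "0 0 0 0 0 4 30" --pt "0 0 0 0 0 0 30" --pt "0 0 0 0 0 0 30"

```text
t: 21.2
eef_pos: [603.4, 78.5, 101.5]
tcp_rot: [3.142, -0.0, 3.141]
ft_force: [-0.1, -0.3, -1.3]
opening: 0.391
grip_force: 30.0
```

>>> jog_arm --pt "0 0 0 0 0 2 30" --pt "0 0 0 0 0 0 30" --pt "0 0 0 0 0 0 30"

```text
t: 21.58
eef_pos: [603.4, 78.5, 99.4]
tcp_rot: [3.142, -0.0, 3.141]
ft_force: [-1.0, -0.6, -0.3]
opening: 0.395
grip_force: 30.0
```

>>> jog_arm --pt "0 0 0 0 0 0 70" --pt "0 0 0 0 0 0 70" --pt "0 0 0 0 0 0 70" --pt "0 0 0 0 0 0 70" --pt "0 0 0 0 0 -10 70" --pt "0 0 0 0 0 -40 80" --pt "0 0 0 0 0 -50 95" --pt "0 0 0 0 0 0 95" --pt "0 0 0 0 0 0 95"

```text
t: 22.7
eef_pos: [603.1, 78.5, 199.5]
tcp_rot: [3.141, 0.0, 3.141]
ft_force: [-0.5, 0.7, -0.7]
opening: 0.996
grip_force: 0.0
```

>>> jog_arm --pt "0 0 0 34.5 -41.5 0 95" --pt "0 0 0 34.5 -41.5 0 95" --pt "0 0 0 34.5 -41.5 0 95" --pt "0 0 0 34 -41.5 0 95" --pt "0 0 0 0 0 0 95" --pt "0 0 0 0 0 0 95" --pt "0 0 0 0 0 0 95"

```text
t: 23.58
eef_pos: [466.3, -86.7, 199.1]
tcp_rot: [3.141, -0.0, -3.141]
ft_force: [-0.0, 0.0, -0.5]
opening: 1.0
grip_force: 0.0
```

```bash
python3 - <<'E'
from m import *
s=env.state();print(s["eef_pos"])
c=grab("top")
for k,p in dict(red=(636,-100),yellow=(634,-252),green=(603,78)).items():
        C=cloud(c);m=mask(c,k)&near(C,*p,40)&(C[...,2]>60)&(C[...,2]<95);print(k,m.sum(),C[m].mean(0)[2],plane_cloud(c,78)[m].mean(0))
E
```

```text
[466.34674155 -86.71187827 199.07195243]
red 60 77.9992318946948 [635.64851511 -99.70589035  78.        ]
yellow 67 77.32013659102535 [ 633.64474974 -252.30237365   78.        ]
green 60 78.01268735663376 [603.40902805  76.69761646  78.        ]
```

>>> jog_arm --pt "0 0 0 0.5 -1 40 95" --pt "0 0 0 0 0 40 95" --pt "0 0 0 0 0 26 95" --pt "0 0 0 0 0 0 95" --pt "0 0 0 0 0 0 95"

```text
t: 24.25
eef_pos: [465.8, -88.1, 94.1]
tcp_rot: [-3.141, 0.001, -3.141]
ft_force: [0.0, -0.2, 1.2]
opening: 1.0
grip_force: 0.0
```

>>> jog_arm --pt "0 0 0 0 0 0 30" --pt "0 0 0 0 0 0 30" --pt "0 0 0 0 0 0 30" --pt "0 0 0 0 0 0 30" --pt "0 0 0 0 0 0 30" --pt "0 0 0 0 0 0 30" --pt "0 0 0 0 0 0 30" --pt "0 0 0 0 0 0 30"

```text
t: 25.25
eef_pos: [465.3, -88.4, 93.5]
tcp_rot: [3.141, -0.0, 3.141]
ft_force: [-0.4, 1.1, 0.5]
opening: 0.393
grip_force: 30.0
```

>>> jog_arm --pt "0 0 0 0 0 -20 30" --pt "0 0 0 0 0 -40 30" --pt "0 0 0 0 0 -50 30" --pt "0 0 0 0 0 0 30" --pt "0 0 0 0 0 0 30"

```text
t: 25.88
eef_pos: [465.0, -88.4, 202.9]
tcp_rot: [3.141, -0.0, 3.141]
ft_force: [-0.2, -0.3, -1.9]
opening: 0.395
grip_force: 30.0
```

>>> jog_arm --pt "0 0 0 -11 20 0 30" --pt "0 0 0 -20 40 0 30" --pt "0 0 0 -22 45 0 30" --pt "0 0 0 -22 45 0 30" --pt "0 0 0 -22 45 0 30" --pt "0 0 0 -22 45 0 30" --pt "0 0 0 -22 45 0 30" --pt "0 0 0 -18 35 0 30" --pt "0 0 0 -11 23 0 30" --pt "0 0 0 -5 12 0 30"

```text
t: 27.12
eef_pos: [640.3, 267.4, 200.9]
tcp_rot: [-3.141, -0.003, -3.141]
ft_force: [0.3, -1.3, -0.8]
opening: 0.396
grip_force: 30.0
```

>>> jog_arm --pt "0 0 0 0 0 0 30" --pt "0 0 0 0 0 0 30" --pt "0 0 0 0 0 0 30"

```text
t: 27.5
eef_pos: [640.4, 265.6, 203.6]
tcp_rot: [-3.142, -0.0, 3.14]
ft_force: [-1.1, -0.4, -0.9]
opening: 0.391
grip_force: 30.0
```

>>> jog_arm --pt "0 0 0 0 1 30 30" --pt "0 0 0 0 0 35 30" --pt "0 0 0 0 0 23 30" --pt "0 0 0 0 0 6 30" --pt "0 0 0 0 0 0 30" --pt "0 0 0 0 0 0 30" --pt "0 0 0 0 0 4 30" --pt "0 0 0 0 0 4 30" --pt "0 0 0 0 0 0 30" --pt "0 0 0 0 0 0 30"

```text
t: 28.75
eef_pos: [640.5, 267.5, 101.5]
tcp_rot: [3.142, 0.0, 3.141]
ft_force: [0.3, 0.5, -0.2]
opening: 0.392
grip_force: 30.0
```

>>> jog_arm --pt "0 0 0 0 0 2 30" --pt "0 0 0 0 0 0 30" --pt "0 0 0 0 0 0 30"

```text
t: 29.12
eef_pos: [640.5, 267.5, 99.5]
tcp_rot: [3.141, 0.0, 3.141]
ft_force: [-0.2, -0.0, -0.8]
opening: 0.393
grip_force: 30.0
```

>>> jog_arm --pt "0 0 0 0 0 0 70" --pt "0 0 0 0 0 0 70" --pt "0 0 0 0 0 0 70" --pt "0 0 0 0 0 0 70" --pt "0 0 0 0 0 -10 70" --pt "0 0 0 0 0 -40 80" --pt "0 0 0 0 0 -50 95" --pt "0 0 0 40 40 -40 95" --pt "0 0 0 50 50 0 95" --pt "0 0 0 40 40 0 95"

```text
t: 30.38
eef_pos: [518.9, 388.9, 237.1]
tcp_rot: [3.14, 0.002, 3.141]
ft_force: [0.3, 0.0, -0.4]
opening: 0.998
grip_force: 0.0
```

>>> jog_arm --pt "0 0 0 0 0 0 95" --pt "0 0 0 0 0 0 95" --pt "0 0 0 0 0 0 95" --pt "0 0 0 0 0 0 95"

```text
t: 30.88
eef_pos: [521.1, 386.9, 235.5]
tcp_rot: [-3.142, -0.0, 3.14]
ft_force: [-0.7, 0.5, 1.0]
opening: 1.001
grip_force: 0.0
```

```bash
python3 - <<'E'
from m import *
c=grab("top")
for k,p in dict(red=(636,-100),yellow=(634,-252),green=(603,78),blue=(640,267)).items():
        C=cloud(c);m=mask(c,k)&near(C,*p,40)&(C[...,2]>60)&(C[...,2]<95);print(k,m.sum(),C[m].mean(0)[2],plane_cloud(c,78)[m].mean(0))
c=grab("side");cv2.imwrite("pics/s2.png",c["color"][:,:,::-1])
E
```

```text
red 60 78.10783471421625 [635.64851511 -99.70589035  78.        ]
yellow 65 77.92768050376527 [ 633.50835857 -252.19458333   78.        ]
green 59 78.77324647675958 [603.62568108  76.74822326  78.        ]
blue 62 78.21803517001344 [640.52379631 265.64229984  78.        ]
```

View pics/s2.png

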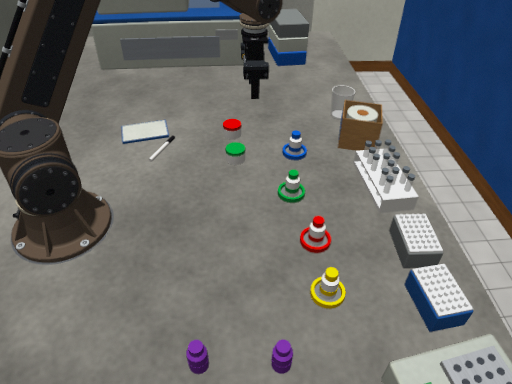

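All four bottles stand in their own holders: blue (295,145), green (292,185), red (316,233), yellow (330,286). The jars at (232,125) and (235,150) haven't moved, and the gripper is clear.

```bash
python3 -c "
from cell import env
print(env.job_done())"
```

```text
the job is handed in; nothing more can be done
None
```

All four bottles are upright and released in the holders of their own colour, loaded in the order red, yellow, green, blue; the jars show no movement in the last picture, and I handed the job in at about 31 s (no verdict was returned).

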